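Unlock the mesh gate of the gobo pen

TASK

Take the steel key out of its wooden block and push it gently, without forcing it, fully home into the keyhole of the grey lock on the low mesh gate, feeling for the two slotted discs hidden one under the other at the bottom of the hole. Then turn the key anticlockwise (seen from above) up to its stop so that the lock's bolt draws back out of the gate's keeper, and let go, leaving the key standing home in the lock. Do not disturb the loose things lying around.

Things in the scene. Friction and masses are not known exactly. Their poses are not given: they have to be found in the camera images.
- key: Loose upright steel key, 84 mm tall, about 0.12 kg; origin at the centre of its tip (underside), z up the shank. From the tip: flat bit 24 (x) by 6 (y) by 16 mm tall, round shank 10 mm thick, round collar 40 mm across at z = 38 to 44 mm, flat bow (handle) 40 (x) by 12 (y) mm at z = 44 to 84 mm. Bow and bit lie in one plane; it works turned half round too.
- key_tip (a point): Centre of the key's tip, same as the key's origin. At the start the key hangs in the block's hole, its collar resting on the block's top.
- key_bow (a point): Centre of the key's bow, 64 mm above the tip.
- stand: Fixed dark wooden block, 80 x 80 x 50 mm, origin at the centre of its underside, with a 27 mm square hole 46 mm deep from the top in which the key hangs.
- lock: Fixed grey lock case, 70 x 64 mm, top at z = 36 mm, at the front right corner of a low mesh pen (80 mm high, gate running to the lock's +y). Origin on the bench under the keyhole's axis, z up. The keyhole is a round upright steel tube on the case, rim at z = 76 mm, 41 mm across. Contact between key and lock above 90 N in all damages it: press with under 15 N, never twist hard at the stop.
- lock_mouth (a point): Centre of the keyhole's rim, 76 mm above the bench. The bore is 33 mm wide here, narrows over 6 mm to 27 mm and is 40 mm deep. The key is fully home when its collar rests on this rim, tip 38 mm above the bench (up to 3.5 mm higher counts).
- lock_discs (a point): Top of two stacked brass discs deep in the bore (z = 49 to 54 and 44 to 49 mm); axes as the lock. Each has a straight slot 8.4 mm wide, at its own hidden angle within 0.45 rad either way of the lock's x axis. A bit over 0.1 rad off rests on the disc: tip at 54 or 49 mm. A disc turns with the key once the bit is in its slot (0.06 N m each) and stays where left; lift the bit off before trying another angle, or it drags the disc. Past both, the bit drops home.
- lock_stop (a point): Same point as lock_mouth. While the bit turns a disc it rubs on the slot's sides: ease the twist back a little before pressing on. With the key home, the bit turns anticlockwise from above against about 0.2 N m to a firm stop, bit 1.15 rad from the lock's x axis, and stays there by friction.
- bolt (a joint): How far the lock's hidden bolt is drawn back out of the gate's keeper, m: 0 locked, 0.014 at the stop. It stays at 0 until the key has reached about 0.55 rad from the lock's x axis, then moves evenly. At least 0.010 is unlocked. Its brass tongue shows in the 12 mm gap between case and keeper.
- rotator: Fixed rusty gobo rotator housing, 110 x 130 x 54 mm, origin under its centre; not used.
- rubber_knob: Loose black rubber knob, 36 mm in diameter, 22 mm tall, lying on the bench, origin under its centre; leave alone.
- gel_frame_a: Round brass gel frame, 90 mm across, 6 mm thick, lying in the pen; leave alone.
- gel_frame_b: Second such frame in the pen; leave alone.
- roundel: Amber glass roundel, 80 mm across, 8 mm thick, lying in the pen; leave alone.
There are look-alikes about, which are no part of the job. There is more than one size of the key; the one meant has the size given above.

How it is judged (in metres and radians):
On the way, in this order (a step that is already met when the one before it is completed fails the run):
1. the key is fully home in the lock (collar within 3.5 mm of the rim), bolt still thrown (z of key_tip in the frame of lock below 0.0415 m and horizontal distance between key_tip and lock below 0.004 m and angle between key's own z axis and vertical below 0.12 rad and value of joint bolt below 0.005 m), for 0.1 s.
2. turned with the key home, the bolt is drawn back at least 10 mm (z of key_tip in the frame of lock below 0.0415 m and horizontal distance between key_tip and lock below 0.004 m and angle between key's own z axis and vertical below 0.12 rad and value of joint bolt above 0.01 m), for 0.2 s.
At the end, for the whole second after the job is handed in: The bolt is drawn back at least 10 mm and the key, let go and at rest, stands upright (within 0.12 rad) in the lock with its collar within 3.5 mm of the keyhole's rim and its tip within 4 mm of the keyhole's axis (all of step 2 and linear speed of key below 0.02 m/s); the robot touches nothing.
It fails at once if the key is forced: contact between key and lock above 90 N (contact force between key and lock above 90 N).
It fails at once if a loose thing lying around is pushed more than 20 mm (distance of any of rubber_knob, gel_frame_a, gel_frame_b, roundel from where it was at the start of the episode above 0.02 m).
It also fails if it takes over 72 s, if anything falls off the work surface, if the arm or the gripper's body presses on something with over 40 N, if the wrist force passes 120 N, or if a joint passes its speed limit or range.

ROBOT

A 7-joint arm with a two-finger parallel gripper is mounted at the origin on the work surface. World frame = base frame: x ahead of the robot, y to its left, z up, the work surface at z = 0. Lengths are in m, angles in degrees, forces in N, time in s.
With the tool pointing down it reaches from about 0.35 to 0.775 m from the base axis. Payload 3.1 kg.
Tool frame: the origin (TCP) lies on the centre line of the jaws, within the pads' length; the fingertips stand 17 mm ahead of it and the grasp point (between the pads) lies 2 mm behind it (robot.tip_reach is the distance from the TCP to the fingertips, in m); z points along the fingers, y is the direction in which the jaws open and shut (so a half turn about z gives the same grasp; the last joint's range is limited). The gripper opens to 85 mm and grips with 20 to 120 N. Pads are 22 mm wide; open, the fingers measure 114 mm over their backs; the gripper's body (76 mm by 85 mm) begins 54 mm behind the grasp point. The pads swing forward as they close: fully open they stand 13 mm farther back than shut.
Start: joints at [-2.389, 17.813, 0.802, 86.603, -0.252, 75.585, -1.558], TCP at [0.55, 0, 0.248] pointing down, gripper open.
Joint ranges: [-154.91, 154.91], [-16.99, 109.72], [-72.82, 74.43], [7.12, 147.25], [-82.49, 262.49], [11.32, 116.49], [-174.64, 174.64]. Speed limits (degrees/s): [159.86, 159.86, 180, 180, 180, 180, 180].

INTERFACE

Orientations are given as [roll, pitch, yaw] about the fixed x, y, z axes, in that order (R = Rz(yaw) Ry(pitch) Rx(roll)).
In Python, from station import robot, fingers, vision, workorder, recognise gives the robot as it stands. Calls block until the motion is done:
- robot.move_to(position, orientation): joint-space move of the TCP to a pose.
- robot.line_to(position, orientation=None, velocity=0.15, f_stop=None): straight line of the TCP; orientation=None keeps the orientation; velocity is the mean speed in m/s. With f_stop (N) it stops when the force on the tool has changed by that much, and returns True; else False.
- robot.move_j(angles): joint-space move.
- fingers.gripper_to(opening, force=None): opening from 0.0 (shut) to 1.0 (fully open); force is the grip in N (None keeps the last); returns when the fingers have stopped.
- robot.pause(seconds).
- robot.inverse_kinematics(position, orientation): joint angles nearest the present ones, or None.
- vision.grab_frame(name): name is "scene" or "side" or "wrist"; returns the picture (384x512x3 uint8, red, green, blue); there is no depth.
- vision.calibration(name): a dict with "mtx" (3x3 intrinsics, pixels), "extrinsics" (4x4, takes a point from world to camera coordinates); the wrist camera has in their place "T_tool_cam" (4x4, takes a point from camera to tool coordinates, whose origin is the TCP and whose axes are the flange's). Camera axes: x right, y up, looking along -z (the intrinsics and any distortion apply to the point x, -y, -z); pixel columns grow to the right and rows downward; lengths in m; the calibration is good to about 2 mm. A picture is of the moment at which its call begins: read the wrist's pose just before it. calibration takes no time and is no camera call.
A pose or a line that the arm cannot do raises robot.PlanningError and nothing moves.
- workorder.close_job(): hands the job in, once; it reports no verdict.
Trained networks look in the newest picture that a camera, given by its name, has taken for a name from the list of things; names that differ only in an ending like _2 or _b are one class to them, and where a whole thing is asked for, a point or a joint stands for the part that bears it (a point fixed in the world has none). Each returns a list of dicts, best first, with "p" (0 to 1); they miss things now and then, are a little off and sometimes report something else, mostly with a low value. They report only what shows in the picture. A call takes as long as a camera call. They do not tell look-alikes from the thing itself.
- recognise(label, camera): "rect" ([centre column, centre row, width, height] in pixels, round what is visible of it).
Readings, each from a call of its own:
- robot.current_time_s(): time.
- robot.current_joint_positions(): joint angles.
- robot.current_dq(): joint speeds.
- robot.current_joint_torque(): joint torques, N m.
- robot.current_tool_pos(): TCP position.
- robot.current_eef_rot(): TCP orientation.
- robot.current_contact_force(): force on the tool from outside, world axes, zero at the start.
- robot.current_torque(): the same for the moment, N m.
- robot.current_finger_gap(): opening from 0.0 (shut) to 1.0 (fully open).
Only numpy, scipy, OpenCV 4.12 (cv2) and the standard library are available. Lean on these libraries where they do the work, as an engineer would, in place of code of your own. Each camera call takes 0.05 s, during which the arm holds its last target. There are 200 camera calls.

## Working session

There is one attempt and no reset: what is moved stays moved. The work goes in short steps, each a Python script; the robot and the scene stay as the last script left them, time stands still between calls to the robot, and variables do not carry over. Pictures are saved under pics/ and viewed, about 8 in all and at most 12, crops included, and the job is handed in when it is done.

```bash
mkdir -p pics; ls; python3 - <<'E'
from station import robot, fingers, vision, workorder, recognise
import cv2
for c in ("scene","side"):
    im=vision.grab_frame(c); cv2.imwrite(f"pics/{c}0.png",im[:,:,::-1])
    cal=vision.calibration(c); print(c,cal)
    for l in ("key","stand","lock","rubber_knob"):
        print(l,[(d["p"],[round(v) for v in d["rect"]]) for d in recognise(l,c)])
print(vision.calibration("wrist"),robot.current_time_s())
a=cv2.imread("pics/scene0.png")
E
```

```text
pics
scene {'mtx': array([[466.65145414,   0.        , 249.50426128],
       [  0.        , 466.65145414, 188.97144973],
       [  0.        ,   0.        ,   1.        ]]), 'extrinsics': array([[ 0.47717523,  0.87877277,  0.00788787, -0.24939705],
       [-0.70718927,  0.37864562,  0.59708528,  0.3466478 ],
       [ 0.52171558, -0.29049252,  0.80213898, -1.63592982],
       [ 0.        ,  0.        ,  0.        ,  1.        ]])}
key [(0.77, [178, 207, 14, 24]), (0.74, [164, 184, 17, 29]), (0.73, [345, 194, 29, 19]), (0.42, [190, 185, 11, 10])]
stand [(0.78, [178, 217, 37, 36])]
lock [(0.87, [304, 199, 150, 119])]
rubber_knob [(0.18, [178, 217, 33, 40])]
side {'mtx': array([[428.92784283,   0.        , 255.60506705],
       [  0.        , 428.92784283, 190.82674395],
       [  0.        ,   0.        ,   1.        ]]), 'extrinsics': array([[-0.95863146, -0.28451128,  0.00889086,  0.5079239 ],
       [ 0.16121357, -0.51692051,  0.84071599, -0.17184667],
       [-0.23459732,  0.80737013,  0.54140334, -1.01414952],
       [ 0.        ,  0.        ,  0.        ,  1.        ]])}
key [(0.72, [285, 163, 11, 17]), (0.65, [318, 172, 15, 31]), (0.63, [192, 251, 35, 26])]
stand [(0.86, [284, 176, 33, 32])]
lock [(0.96, [202, 246, 148, 128])]
rubber_knob [(0.71, [297, 258, 15, 12])]
{'mtx': array([[265.96954275,   0.        , 253.4748093 ],
       [  0.        , 265.96954275, 190.78379053],
       [  0.        ,   0.        ,   1.        ]]), 'T_tool_cam': array([[ 3.22134790e-04,  9.47114058e-01,  3.20896959e-01,
         8.34070529e-02],
       [ 9.99999934e-01, -2.50442200e-04, -2.64687585e-04,
         1.14523140e-03],
       [-1.70323192e-04,  3.20897023e-01, -9.47114075e-01,
        -1.25476446e-01],
       [ 0.00000000e+00,  0.00000000e+00,  0.00000000e+00,
         1.00000000e+00]])} 0.5
```

View pics/scene0.png

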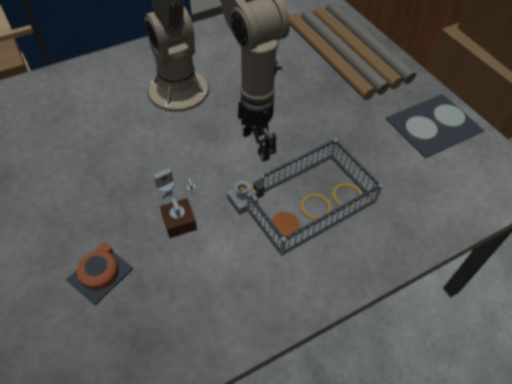

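View pics/side0.png

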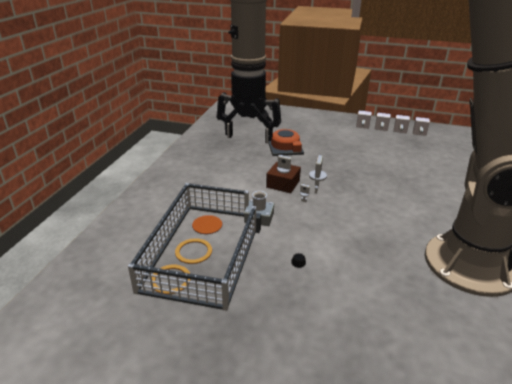

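Scene view: keys at (178,207) in the wooden block, (164,184) larger, lying or standing free, and (190,185) smaller. The one in the block fits the task. The lock tube is at about (242,188) in scene and (259,200) in side. I'll enlarge these to confirm.

```bash
cat > h.py <<'E'
import numpy as np, cv2
from station import robot, fingers, vision, workorder, recognise
from scipy.spatial.transform import Rotation as R
def cam(c,pose=None):
    k=vision.calibration(c)
    if c=="wrist":
        p,o=pose if pose else (robot.current_tool_pos(),robot.current_eef_rot())
        T=np.eye(4);T[:3,:3]=R.from_euler('xyz',o,degrees=True).as_matrix();T[:3,3]=p
        E=np.linalg.inv(T@k["T_tool_cam"])
    else: E=k["extrinsics"]
    return k["mtx"],np.diag([1,-1,-1,1.])@E
def ray(K,E,uv):
    d=E[:3,:3].T@np.linalg.solve(K,[uv[0],uv[1],1]); return -E[:3,:3].T@E[:3,3],d
def onplane(K,E,uv,z):
    o,d=ray(K,E,uv); return o+d*(z-o[2])/d[2]
def proj(K,E,P):
    P=np.atleast_2d(P); q=(P@E[:3,:3].T+E[:3,3])@K.T; return q[:,:2]/q[:,2:]
E
python3 - <<'E'
from h import *
S=cam("scene");D=cam("side")
print("stand", onplane(*S,(178,207),.076),onplane(*D,(285,163),.076))
print("mouth", onplane(*S,(242,186),.076),onplane(*D,(259,195),.076))
print("knob", onplane(*D,(297,258),.011))
a=cv2.imread("pics/scene0.png")[155:245,150:270];b=cv2.imread("pics/side0.png")[140:230,235:335]
r=lambda i,w:cv2.resize(i,(w,520),interpolation=cv2.INTER_CUBIC)
cv2.imwrite("pics/crop1.png",np.hstack([r(a,400),r(b,400)]))
E
```

```text
stand [ 0.50948039 -0.21111031  0.076     ] [ 0.50281953 -0.21024409  0.076     ]
mouth [ 0.52810935 -0.02727914  0.076     ] [ 0.52819561 -0.02310986  0.076     ]
knob [0.39454429 0.11407776 0.011     ]
```

View pics/crop1.png

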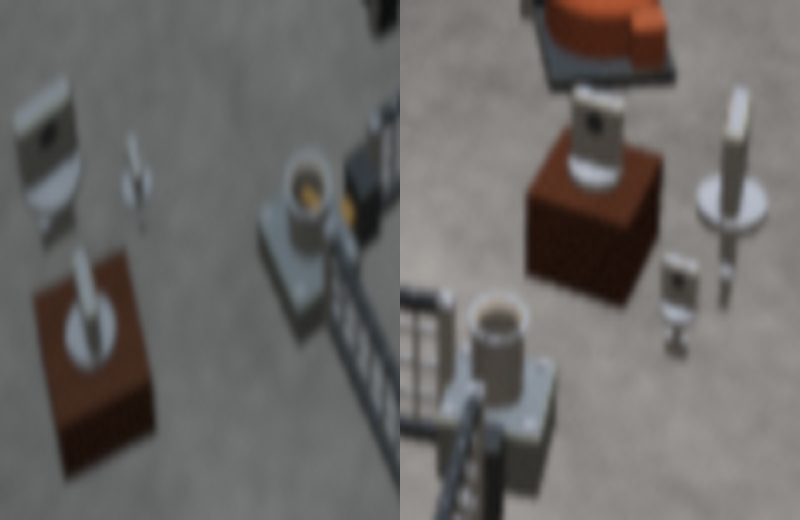

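The block's key (bow 40 mm, half the block's width) is the one meant. The other two stand free on the bench. Next, wrist views from above the lock and the key.

```bash
python3 - <<'E'
from h import *
print(robot.current_eef_rot())
ims=[]
for n,p in (("lock",[.528,-.025,.25]),("key",[.506,-.211,.25])):
    robot.move_to(p,[180,0,0]); robot.pause(.2)
    pose=(robot.current_tool_pos(),robot.current_eef_rot()); print(pose)
    im=vision.grab_frame("wrist")[:,:,::-1]; cv2.imwrite(f"pics/w_{n}.png",im); np.save(f"pose_{n}.npy",np.array(pose))
    print(n,[(d["p"],[round(v) for v in d["rect"]]) for l in ("key","stand","lock") for d in recognise(l,"wrist")])
    ims.append(im)
cv2.imwrite("pics/w12.png",cv2.resize(np.vstack(ims),(800,1200))[:, :][:1200:2, ::1] if 0 else np.vstack(ims)[::1])
E
python3 -c "
import cv2
for n in('lock','key'): cv2.imwrite(f'pics/w_{n}b.png',cv2.resize(cv2.imread(f'pics/w_{n}.png'),(800,600),interpolation=cv2.INTER_CUBIC))"
```

```text
[-1.79997093e+02  8.29533010e-04  9.00054729e+01]
(array([ 0.52804839, -0.02492857,  0.24998192]), array([-1.79998501e+02,  2.27289140e-04,  2.39869130e-02]))
lock [(0.87, [397, 263, 67, 51]), (0.7, [142, 98, 280, 196]), (0.69, [412, 193, 47, 41]), (0.67, [333, 232, 20, 20]), (0.75, [397, 182, 88, 70]), (0.95, [140, 99, 281, 197])]
(array([ 0.50691958, -0.2085221 ,  0.24988835]), array([-1.79932745e+02, -9.39179441e-03,  2.47059615e-01]))
key [(0.88, [208, 223, 22, 26]), (0.67, [262, 175, 30, 41]), (0.61, [254, 249, 43, 52]), (0.57, [261, 166, 69, 74]), (0.2, [53, 46, 66, 72]), (0.75, [75, 90, 149, 180])]
```

View pics/w_lockb.png

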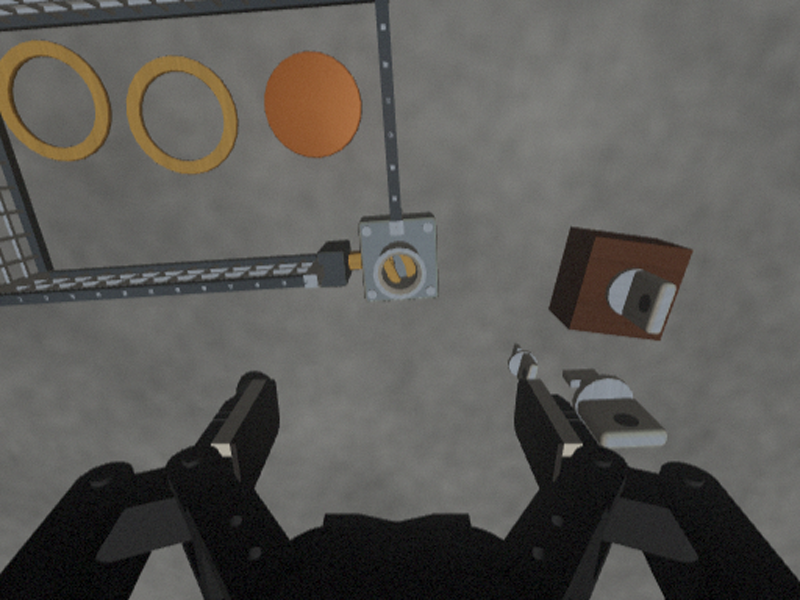

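View pics/w_keyb.png

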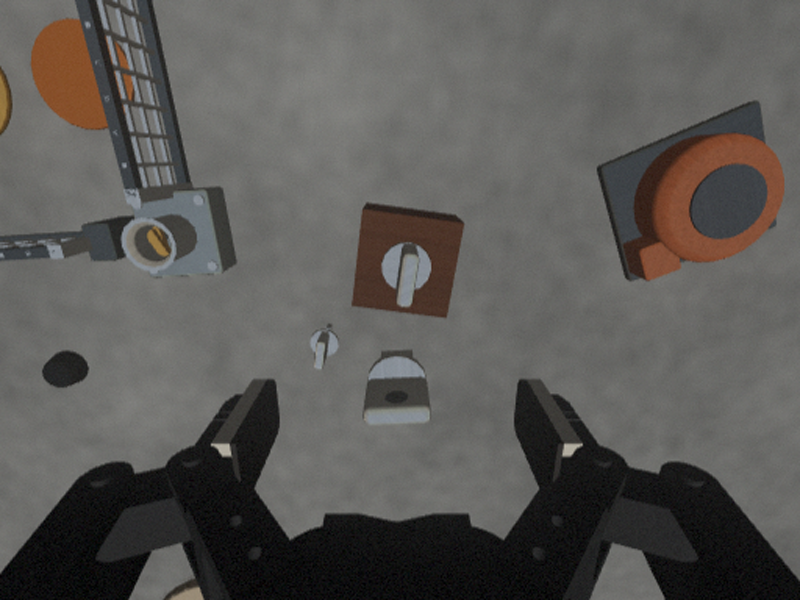

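```bash
python3 - <<'E'
from h import *
Ck=cam("wrist",np.load("pose_key.npy")); Cl=cam("wrist",np.load("pose_lock.npy")); f=800/512
px=lambda u,v:(u/f,v/f)
print("bowtop",onplane(*Ck,px(413,247),.096),onplane(*Ck,px(404,304),.096))
print("collar c",onplane(*Ck,px(407,267),.056))
print("mouth from lock/key pics",onplane(*Cl,px(400,270),.076),onplane(*Ck,px(148,243),.076))
print("bigkey",onplane(*Ck,px(397,375),0.),"top if .11",onplane(*Ck,px(397,410),.11))
ims=[]
for n,p in (("key2",[.43,-.205,.2]),("lock2",[.450,-.026,.135])):
    robot.move_to(p,[180,0,0]); robot.pause(.3)
    pose=(robot.current_tool_pos(),robot.current_eef_rot()); print(pose)
    im=vision.grab_frame("wrist")[:,:,::-1]; cv2.imwrite(f"pics/w_{n}.png",im); np.save(f"pose_{n}.npy",np.array(pose))
    C=cam("wrist",pose); c=proj(*C,[[.506,-.21,.08]] if n=="key2" else [[.528,-.026,.076]])[0].astype(int); print(n,c)
    u,v=np.clip(c-50,0,[412,284]); print("crop origin",u,v)
    ims.append(cv2.resize(im[v:v+100,u:u+100],(400,400),interpolation=cv2.INTER_CUBIC))
cv2.imwrite("pics/crop2.png",np.hstack(ims))
E
```

```text
Traceback (most recent call last):
  File "h.py", line 7, in cam
    p,o=pose if pose else (robot.current_tool_pos(),robot.current_eef_rot())
                ^^^^
ValueError: The truth value of an array with more than one element is ambiguous. Use a.any() or a.all()
```

```bash
sed -i 's/pose if pose else/pose if pose is not None else/' h.py; python3 - <<'E'
from h import *
Ck=cam("wrist",np.load("pose_key.npy")); Cl=cam("wrist",np.load("pose_lock.npy")); f=800/512
px=lambda u,v:(u/f,v/f)
print("bowtop",onplane(*Ck,px(413,247),.096),onplane(*Ck,px(404,304),.096))
print("collar c",onplane(*Ck,px(407,267),.056))
print("mouth from lock/key pics",onplane(*Cl,px(400,270),.076),onplane(*Ck,px(148,243),.076))
print("bigkey",onplane(*Ck,px(397,375),0.),"top if .11",onplane(*Ck,px(397,410),.11))
ims=[]
for n,p in (("key2",[.43,-.205,.2]),("lock2",[.450,-.026,.135])):
    robot.move_to(p,[180,0,0]); robot.pause(.3)
    pose=(robot.current_tool_pos(),robot.current_eef_rot()); print(pose)
    im=vision.grab_frame("wrist")[:,:,::-1]; cv2.imwrite(f"pics/w_{n}.png",im); np.save(f"pose_{n}.npy",np.array(pose))
    C=cam("wrist",pose); c=proj(*C,[[.506,-.21,.08]] if n=="key2" else [[.528,-.026,.076]])[0].astype(int); print(n,c)
    u,v=np.clip(c-50,0,[412,284]); print("crop origin",u,v)
    ims.append(cv2.resize(im[v:v+100,u:u+100],(400,400),interpolation=cv2.INTER_CUBIC))
cv2.imwrite("pics/crop2.png",np.hstack(ims))
E
```

```text
bowtop [ 0.53293335 -0.21902369  0.096     ] [ 0.49169875 -0.21333534  0.096     ]
collar c [ 0.50858946 -0.21619259  0.056     ]
mouth from lock/key pics [ 0.53247908 -0.02710573  0.076     ] [ 0.53079326 -0.02673142  0.076     ]
bigkey [ 0.38098184 -0.20900156  0.        ] top if .11 [ 0.41320578 -0.20875445  0.11      ]
(array([ 0.4311981 , -0.20519351,  0.20058013]), array([ 1.79951803e+02, -8.18562039e-02,  4.32641726e-02]))
key2 [259 111]
crop origin 209 61
(array([ 0.45033911, -0.02743902,  0.13542845]), array([ 1.79978707e+02, -5.49824071e-02, -1.57140482e-01]))
lock2 [252 110]
crop origin 202 60
```

View pics/crop2.png

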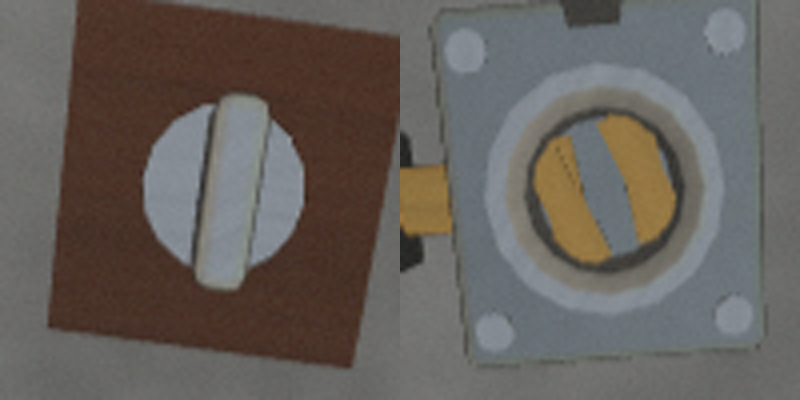

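The left crop shows the key bow upright in its block, with its top face running (243,95)→(220,288). The right crop shows the keyhole rim centred at (604,188) and the top disc's slot running (585,125)→(625,250).

```bash
python3 - <<'E'
from h import *
C=cam("wrist",np.load("pose_key2.npy")); g=lambda u,v,z:onplane(*C,(u/4+209-.375,v/4+61-.375),z)[:2]
ang=lambda a,b:np.degrees(np.arctan2(*(a-b)[::-1]))
a,b=g(243,95,.096),g(220,288,.096); print("bow",a,b,(a+b)/2,ang(a,b),np.linalg.norm(a-b))
print("collar",g(224,187,.056), "w",g(143,187,.056)-g(305,187,.056))
C=cam("wrist",np.load("pose_lock2.npy")); g=lambda u,v,z:onplane(*C,((u-400)/4+202-.375,v/4+60-.375),z)[:2]
print("rim",[g(604,188,.076),(g(484,188,.076)+g(724,188,.076))/2,(g(604,63,.076)+g(604,313,.076))/2], g(484,188,.076)-g(724,188,.076))
print("disc c",g(605,187,.054))
print("slot",ang(g(585,125,.054),g(625,250,.054)), "edges", ang(g(568,127,.054),g(609,255,.054)),ang(g(600,120,.054),g(638,248,.054)))
B=[g(*p,.037) for p in((465,50),(725,30),(495,332),(733,315))]; print("bolts",B,"yaw",ang(B[0],B[2]),ang(B[1],B[3]),ang(B[0],B[1])-90,ang(B[2],B[3])-90, np.mean(B,0))
E
```

```text
bow [ 0.52761272 -0.21724056] [ 0.48944457 -0.21311983] [ 0.50852864 -0.21518019] -6.1619232265758255 0.0383899445160736
collar [ 0.50908547 -0.21529646] w [-4.18087605e-05  3.92660745e-02]
rim [array([ 0.53049687, -0.02637254]), array([ 0.53049687, -0.02637268]), array([ 0.52978709, -0.0263701 ])] [9.63817598e-05 3.97936971e-02]
disc c [ 0.5302466  -0.02649198]
slot 18.377024550995138 edges 18.12035634033385 17.354694378911052
bolts [array([5.55218534e-01, 5.01157494e-04]), array([ 0.55862097, -0.0495931 ]), array([ 0.50103961, -0.00332912]), array([ 0.50444207, -0.05304571])] yaw 4.043896066122131 3.6463041547999233 3.885600723275914 3.915056849907245 [ 0.5298303  -0.02636669]
```

```bash
python3 - <<'E'
from h import *
Y=-6.2
robot.move_to([.490,-.16,.2],[180,0,Y])
robot.line_to([.5088,-.2152,.18],[180,0,Y])
print(robot.line_to([.5088,-.2152,.078],velocity=.08,f_stop=8),robot.current_tool_pos())
fingers.gripper_to(0.0,80); robot.pause(.3)
print("gap",robot.current_finger_gap(),robot.current_tool_pos(),robot.current_eef_rot(),robot.current_contact_force())
print(robot.line_to([.5088,-.2152,.19],velocity=.08,f_stop=15)); robot.pause(.2)
print("gap",robot.current_finger_gap(),robot.current_tool_pos(),robot.current_contact_force(),robot.current_time_s())
robot.move_to([.5300,-.0264,.20],[180,0,18]); robot.pause(.3)
pose=(robot.current_tool_pos(),robot.current_eef_rot());print(pose,robot.current_contact_force())
im=vision.grab_frame("wrist")[:,:,::-1]; cv2.imwrite("pics/w_held.png",im)
C=cam("wrist",pose); np.save("pose_held.npy",np.array(pose)); T=pose[0]
print(proj(*C,[T+[0,0,.018],T-[0,0,.022],T-[0,0,.066],[.53,-.0264,.076]]))
a=vision.grab_frame("scene")[:,:,::-1];cv2.imwrite("pics/scene_h.png",a);b=vision.grab_frame("side")[:,:,::-1];cv2.imwrite("pics/side_h.png",b)
c=[proj(*cam(n),[[.53,-.0264,.12]])[0].astype(int) for n in("scene","side")]
cr=[cv2.resize(i[v-32:v+32,u-32:u+32],(400,400),interpolation=cv2.INTER_CUBIC) for i,(u,v) in zip((a,b),c)]
cv2.imwrite("pics/held.png",np.hstack([cv2.resize(im[170:384,150:364],(400,400)),cr[1]]))
E
```

```text
False [ 0.50931378 -0.21540822  0.07862772]
gap 0.13065743015340558 [ 0.50901034 -0.2153463   0.07818534] [ 1.79990940e+02 -3.08037370e-02 -6.20608468e+00] [-0.93803173 -0.72189364  2.41992859]
False
gap 0.12657702072155919 [ 0.50860234 -0.21510808  0.18962275] [ 0.53625787 -0.60301041 -0.30821333] 10.7
(array([ 0.52993989, -0.02803043,  0.19994334]), array([1.79971439e+02, 1.44542716e-02, 1.78310476e+01])) [-0.0265367   0.13587721  0.00161244]
[[254.11496637 283.91663789]
 [253.9529201  242.24017001]
 [253.84274028 213.90316477]
 [252.20022818 189.74152655]]
```

View pics/held.png

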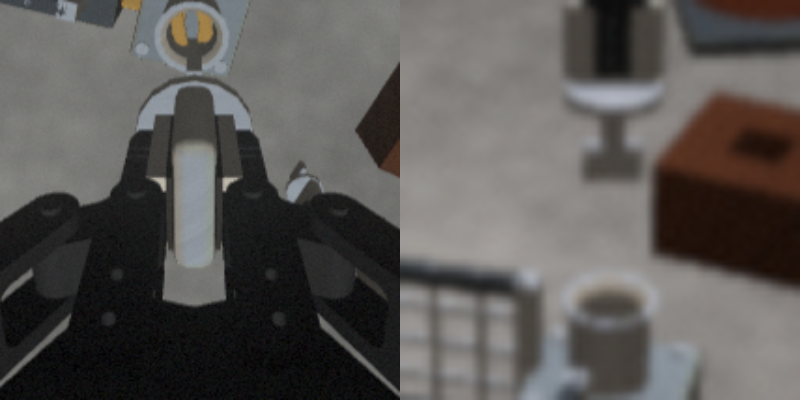

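Held: the wrist crop shows the bow straight and centred between the pads. The side crop shows the bit at (612,165), upright over the mouth at (610,290). Now I'll insert.

```bash
cat >> h.py <<'E'
OFF=.0662; L=np.array([.5300,-.0264])
def tip(): p=robot.current_tool_pos(); return np.round([*(p[:2]-L)*1000,(p[2]-OFF)*1000,robot.current_eef_rot()[2]],2)
def go(z,yaw,v=.03,f=6,xy=L):
    r=robot.line_to([xy[0],xy[1],z+OFF],[180,0,yaw],velocity=v,f_stop=f); return r
def st(m): print(m,tip(),np.round(robot.current_contact_force(),1),np.round(robot.current_torque(),2),round(robot.current_time_s(),1))
E
python3 - <<'E'
from h import *
go(.1,18,.08,15); robot.pause(.2); st("above")
r=go(.060,18,.04,6); st(f"60 {r}")
if not r:
    r=go(.040,18,.015,5); st(f"40 {r}"); robot.pause(.2); st("settled")
E
```

```text
above [ 5.3000e-01 -4.0000e-02  1.0067e+02  1.8000e+01] [ 0.3 -0.6 -0.9] [ 0.03  0.04 -0.04] 12.7
60 False [ 2.900e-01 -5.000e-02  6.031e+01  1.800e+01] [-0.2  0.5 -0.9] [-0.01 -0.01 -0.01] 13.9
40 True [ 0.34  0.07 52.18 18.01] [ 2.  -0.3 -2.2] [-0.05 -0.66  0.09] 14.5
settled [ 0.29  0.06 52.18 18.01] [ 3.6 -0.4 -1.8] [-0.11 -1.    0.04] 14.7
```

```bash
python3 - <<'E'
from h import *
go(.057,18,.03,15); robot.pause(.2); st("up")
xy=L+[.001,0]
go(.057,18,.03,15,xy); robot.pause(.2); st("shift")
r=go(.040,18,.015,6,xy); robot.pause(.2); st(f"40 {r}")
E
```

```text
up [-0.5   0.06 56.83 18.  ] [ 0.7 -0.8  0.1] [-0.03  0.01  0.05] 15.2
shift [ 9.700e-01 -1.000e-02  5.698e+01  1.800e+01] [-0.7 -0.1 -1.4] [-0.04 -0.01 -0.02] 15.7
40 False [ 1.12  0.17 39.96 18.01] [-0.1  0.7  1.1] [ 0.3  -0.08  0.07] 17.2
```

It passed both discs with hardly any force: the second slot lies close to the first, which matches the clear slot in the picture. Now I'll seat the collar.

```bash
python3 - <<'E'
from h import *
xy=L+[.001,0]
r=go(.0355,18,.01,6,xy); st(f"home {r}"); robot.pause(.3); st("settled")
a=[vision.grab_frame("side")[:,:,::-1],vision.grab_frame("wrist")[:,:,::-1]]
C=cam("side");u,v=proj(*C,[[.53,-.026,.08]])[0].astype(int)
cv2.imwrite("pics/home.png",np.hstack([cv2.resize(a[0][v-32:v+32,u-32:u+32],(400,400),interpolation=cv2.INTER_CUBIC),cv2.resize(a[1][150:364,150:364],(400,400))]))
E
```

```text
home True [ 1.15  0.18 38.4  18.02] [-0.3 -0.6  3.2] [-0.01  0.07  0.11] 17.5
settled [ 1.14  0.26 38.42 18.03] [ 0.6 -1.7  3.3] [-0.28 -0.02  0.06] 17.8
```

View pics/home.png

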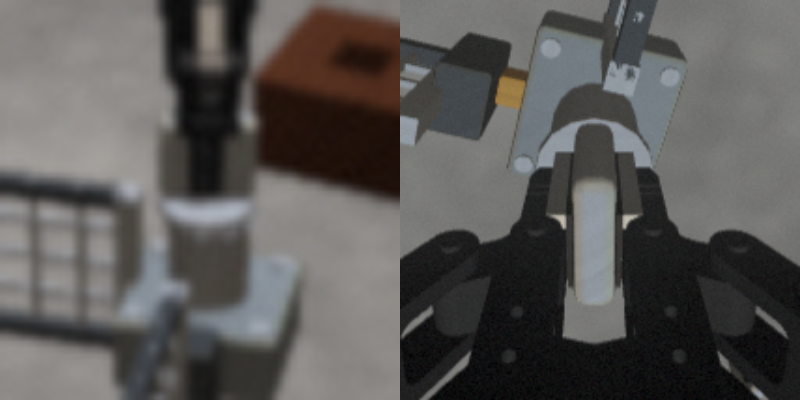

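The collar sits on the rim (side crop, at (208,208)) and the brass tongue still bridges the gap to the keeper. Next, turn anticlockwise in steps, watching the moment.

```bash
python3 - <<'E'
from h import *
xy=L+[.001,0]
for y in (26,34,42,50,56,61,65,68,69.5):
    r=go(.0378,y,.02,20,xy); robot.pause(.15); st(f"{y} {r}")
    F=robot.current_contact_force(); M=robot.current_torque()
    if r or abs(M[2])>.55 or np.linalg.norm(F)>18: print("STOP"); break
E
```

```text
26 False [ 1.01  0.29 38.11 25.99] [-2.2 -0.1  5. ] [-0.03  0.22 -0.01] 18.3
34 False [ 0.93  0.7  37.94 33.86] [-1.2  1.3  5.5] [0.14 0.18 0.09] 18.8
42 False [ 0.72  1.01 37.96 41.86] [-2.4  0.5  5.4] [ 0.22  0.25 -0.04] 19.2
50 False [ 0.51  1.26 37.97 49.87] [-2.1  1.6  6.7] [ 0.36  0.47 -0.02] 19.7
56 False [ 0.28  1.4  37.93 55.87] [-1.8  2.2  6.6] [ 0.35  0.5  -0.  ] 20.1
61 False [ 0.13  1.48 37.96 60.87] [-1.6  0.9  7.5] [ 0.34  0.6  -0.04] 20.5
65 False [2.000e-02 1.560e+00 3.798e+01 6.487e+01] [-3.   2.1  8. ] [ 0.4   0.65 -0.  ] 20.9
68 False [-0.11  1.59 37.96 67.86] [-3.4  2.4  7.6] [ 0.44  0.67 -0.13] 21.3
69.5 False [-0.14  1.62 37.99 69.34] [-2.2  1.4  8. ] [ 0.47  0.68 -0.17] 21.7
```

```bash
python3 - <<'E'
from h import *
print(robot.current_finger_gap())
a=[vision.grab_frame("side")[:,:,::-1],vision.grab_frame("wrist")[:,:,::-1],vision.grab_frame("scene")[:,:,::-1]]
o=[]
for i,n in ((0,"side"),(2,"scene")):
    u,v=proj(*cam(n),[[.53,-.01,.07]])[0].astype(int); o.append(cv2.resize(a[i][v-28:v+28,u-28:u+28],(300,300),interpolation=cv2.INTER_CUBIC))
cv2.imwrite("pics/turned.png",np.hstack([np.vstack(o),cv2.resize(a[1],(500,375))[:,:].copy() if 0 else cv2.resize(a[1][84:384,106:356],(500,600))]))
E
```

```text
0.129321353139646
```

View pics/turned.png

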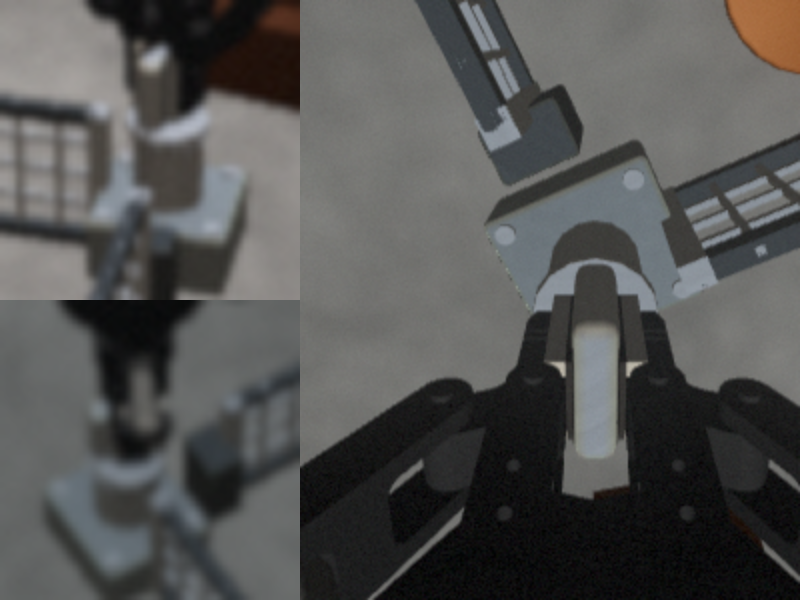

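The tongue has gone from the gap (wrist crop around (510,190)) and the bow is still square in the pads, so the bolt is drawn. Next: release, retreat upwards and check.

```bash
python3 - <<'E'
from h import *
p=robot.current_tool_pos()
fingers.gripper_to(0.45); robot.pause(.3); st("open")
p=robot.current_tool_pos()
robot.line_to([p[0],p[1],.23],[180,0,69.5],velocity=.08,f_stop=10); st("up")
robot.move_to([.45,-.027,.2],[180,0,0]); robot.pause(.5)
im=vision.grab_frame("wrist")[:,:,::-1]; C=cam("wrist")
u,v=np.clip(proj(*C,[[.53,-.0264,.1]])[0].astype(int)-60,0,[392,264])
s=vision.grab_frame("side")[:,:,::-1];a,b=proj(*cam("side"),[[.53,-.026,.08]])[0].astype(int)
cv2.imwrite("pics/final.png",np.hstack([cv2.resize(im[v:v+120,u:u+120],(400,400),interpolation=cv2.INTER_CUBIC),cv2.resize(s[b-45:b+45,a-45:a+45],(400,400),interpolation=cv2.INTER_CUBIC)]))
cv2.imwrite("pics/w_final.png",im); np.save("pose_final.npy",np.array((robot.current_tool_pos(),robot.current_eef_rot()))); print(u,v,robot.current_time_s())
E
```

```text
open [ 1.010e+00 -2.000e-02  3.776e+01  6.949e+01] [-0.2 -0.  -0.2] [-0.01 -0.01  0.06] 22.5
up [ 6.6000e-01 -1.0000e-02  1.6322e+02  6.9500e+01] [ 0.5 -0.5  0.7] [ 0.02  0.01 -0.01] 24.2
193 45 25.9083
```

View pics/final.png

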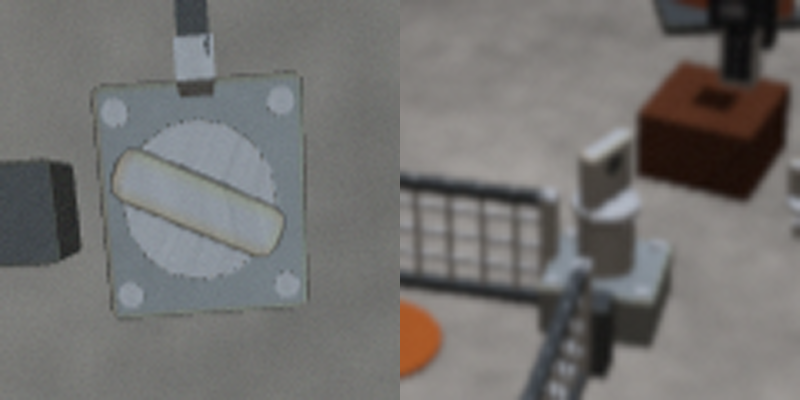

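The final view shows the key upright and home, its bow at about 70° in world (roughly the 1.15 rad stop), and the gap at (85,205) free of the tongue. Handing in.

```bash
python3 -c "
from station import workorder
print(workorder.close_job())"
```

```text
the job is handed in; nothing more can be done
None
```

I took the key from the wooden block, put it fully home in the lock and turned it anticlockwise to about the stop. I then let go and handed the job in at about 26 s of the 72 s allowed.

**Insertion:** On the first try the bit caught sideways at a tip height of about 52 mm. I lifted it, shifted 1 mm in x and tried again. It then passed both discs at a single angle (18° world) with almost no force. No search for the second disc was needed, because its slot lay close to the first. The key seated at a tip height of 38.4 mm with about 4 N of contact force.

**Turn:** It turned smoothly to 69.3° world; I estimated the stop at about 69.8°. Forces stayed under about 10 N. The measured moment about the vertical was lower than expected, at most 0.17 N m against the roughly 0.2 N m stated. Because of that I checked by camera that the key had not slipped in the gripper. I never felt a hard stop.

**Last checks:** After release the key stands upright with its collar on the rim and its bow at about 70°. The brass tongue has gone from the gap between case and keeper. The arm is clear, and I saw nothing disturbed in the last views, though they do not show every loose thing.

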